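Hook the bamboo end-clamp shut

ROBOT

A 7-joint arm with a two-finger parallel gripper is mounted at the origin on the work surface. World frame = base frame: x ahead of the robot, y to its left, z up, the work surface at z = 0. Lengths are in m, angles in rad, forces in N, time in s.
With the tool pointing down it reaches from about 0.4 to 0.85 m from the base axis. Payload 4.5 kg.
Tool frame: the origin (TCP) lies midway between the tips of the shut fingers; the grasp point (between the pads) lies 19 mm behind it; z points along the fingers, y is the line along which they close (so a half turn about z gives the same grasp; the last joint's range is limited). The gripper opens to 88 mm and grips with 3 to 60 N. Pads are 18 mm wide; open, the fingers measure 123 mm over their backs; the gripper's body (75 mm by 187 mm) begins 45 mm behind the grasp point.
Start: joints at [-1.246, 0.689, -0.195, 1.565, 0.157, 0.902, -0.215], TCP at [0.179, 0.599, 0.2] pointing down, gripper open.
Joint ranges: [-3.01, 3.01], [-0.46, 2.08], [-1.47, 1.51], [0.13, 2.56], [-1, 4.14], [0.04, 2.09], [-2.66, 2.66]. Speed limits (rad/s): [2.57, 2.57, 3.14, 3.14, 3.14, 3.14, 3.14].

INTERFACE

Orientations are given as a unit quaternion [x, y, z, w].
In Python, from plant import r gives the robot as it stands.
- The arm moves only by the tool carry_out, never from a script. Its argument "plan" is a list of rows, each an object with "rot": the turn, a rotation vector about the tool's x, y, z in rad, a list of three; "xyz": the shift along the tool's x, y, z in m, a list of three; "grip": the closure in counts, from 0 (fully open) to 255 (shut). In form: [{"rot": [wx, wy, wz], "xyz": [dx, dy, dz], "grip": grip}, ...]. A call has 1 to 8 rows; each row is the pose to reach, as a shift and turn from the pose commanded when the call began, along the tool's axes at that moment; what a row does not reach only later rows make up. A row lasts 1/12 s, in which the tool goes at most 41.7 mm and 7.16 degrees, less where a joint would pass 70% of its speed; a pose out of reach is approached as far as the arm can. A call with a gripper value outside its range is refused whole. The fingers move at their own pace and stop on an object; "squeeze" is the grip in N (left out, the last holds). Time passes only in rows, so rows that repeat a pose let the fingers close. It gives the time, the measured TCP pose, the force, the opening and the grip force at its end, in the units of the state.
- r.get_state(): the state, without advancing time (a new reading comes with each control period).
- r.snapshot(name): name is "scene" or "top" or "wrist"; returns the picture (420x560x3 uint8, red, green, blue); there is no depth.
- r.camera_params(name): a dict with "fx", "fy", "cx", "cy" (pixels), "distortion" ([k1, k2, p1, p2, k3] as OpenCV has them; the pictures are not rectified), "position" and "attitude" of the camera in the world; the wrist camera has in their place "hand_eye" (4x4, takes a point from camera to tool coordinates, whose origin is the TCP and whose axes are the flange's). Camera axes: x right, y down, z forward; pixel columns grow to the right and rows downward; lengths in m; the calibration is good to about 2 mm. A picture is of the moment at which its call begins: read the wrist's pose just before it. camera_params takes no time and is no camera call.
- r.finish_job(): hands the job in; it is judged then, once.
The state is a dict: "clock": time; "q": joint angles; "qd": joint speeds; "joint_torque": joint torques, N m; "tool_pos": TCP position; "eef_rot": TCP orientation; "contact_force": force on the tool from outside, world axes, zero at the start; "moment": the same for the moment, N m; "opening": opening from 0.0 (shut) to 1.0 (fully open); "finger_force": force on a finger pad.
Only numpy, scipy, OpenCV 4.12 (cv2) and the standard library are available. Lean on these libraries where they do the work, as an engineer would, in place of code of your own. Each camera call takes 0.05 s, during which the arm holds its last target. There are 200 camera calls.

TASK

Close the end-clamp on the bamboo brush handles: press its sprung plunger down so that the hook drops and, holding it down, slide the carriage along until you feel the hook's stem come up against the post's crossbar; then let the spring draw the hook up round the bar and let go, leaving the clamp hooked. Neither force the hook against the bar nor ram the plunger onto its sleeve. Leave the spool, jar and wooden block where they are.

Things in the scene. Friction and masses are not known exactly. Their poses are not given: they have to be found in the camera images.
- jig: Fixed wooden board of the clamp, 170 x 350 x 18 mm, with two steel guide rods. Origin: centre of its underside, on the work surface; z up. The carriage slides along its +y towards an end stop (wooden fence, six bamboo handles, steel post with crossbar) that is set anew along the board each time and is not measured. All heights in these texts are above the work surface.
- carriage (a joint): Travel in m of the wooden carriage (100 x 60 mm, top at 56 mm, a 34 mm wide bracket on it up to 66 mm) along the board's +y axis: 0 at the start, range 0 to 0.13. A spring always pulls it back towards 0 with about 1.8 N at 0, growing by 0.3 N per 10 mm; it springs back unless held or hooked. The hook's stem meets the crossbar at a travel between 0.045 and 0.107.
- plunger (a joint): Downward travel in m of the plunger with its hook (one rigid piece that rides on the carriage): 0 when up. Spring back up: about 3 N at 0, growing by 6 N per 10 mm. The lip of the hook passes under the crossbar at 0.011 or more (about 10 N); at 0.019 (about 14 N) the cap lands hard on its sleeve. When the hook has caught the bar, the joint reads about 0.004.
- fin (a point): The plunger's grip: point on the plunger's upright axis, 122 mm high with the plunger up. Black upright fin 12 mm thick (along the board's y), 36 mm long (along x), from 100 to 140 mm high, on a round steel cap of 36 mm diameter whose top is 100 mm high. Take it from above with fingers closing along the board's y; the tips may rest on the cap. Nothing else near stands above 75 mm.
- hook_slot (a point): Middle of the mouth of the steel J-hook at the plunger's foot, axes as the board's; 9.5 mm to +y of the plunger's axis, 50 mm high with the plunger up. The mouth is 13 mm wide along y: the stem's face 6.5 mm to the -y side, the upturned lip's inner face 6.5 mm to the +y side (lip 4 mm thick). The foot's upper face is 4 mm below the point, the lip's top 3 mm above. Hook 8 mm wide.
- bar_zone (a point): Middle of the zone where the crossbar may stand, axes as the board's, 46 mm high, on the board's centre line. The bar's centre lies up to 28 mm to either y side of it: find it by feel or eye. Steel bar, 8 mm diameter, along x, 46 mm high, between two uprights 36 mm apart, 52 mm high. The lowered lip passes under it; then the stem stops on it, rigidly. Over 25 N on the bar is too rough.
- sleeve_top (a point): Brass sleeve of 22 mm diameter on the carriage, through which the plunger runs; the point is the centre of its top, on the plunger's axis, 75 mm high. It is the plunger's bottom stop: more than 15 N on it, over and above the spring, is too rough.
- spool_mid (a point): Bystander: centre of an empty wooden thread spool, 38 mm diameter, 40 mm tall, standing beside the board.
- gluejar_mid (a point): Bystander: centre of a small amber glue jar, 52 mm diameter, 65 mm tall, beside the board.
- block_mid (a point): Bystander: centre of a loose wooden block 50 x 90 x 30 mm beside the board.

How it is judged:
On the way, in this order (a step that is already met when the one before it is completed fails the run):
1. the plunger is pressed down far enough for the hook to pass under the crossbar (value of joint plunger above 0.0095 m), for 0.2 s.
2. the hook has been drawn up round the crossbar (y of steel_crossbar in the frame of hook_slot between -0.0045 and 0.0045 m and z of steel_crossbar in the frame of hook_slot between -0.003 and 0.003 m), for 0.2 s.
At the end, for the whole second after the job is handed in: the crossbar sits in the hook's mouth, between stem and lip: its centre within 4.5 mm along the board's y and 3 mm in height of the middle of the mouth; the plunger has sprung up to less than 7 mm of travel and the carriage is at rest (below 5 mm/s), let go (all of step 2 and velocity of joint carriage between -0.005 and 0.005 m/s and value of joint plunger below 0.007 m); the robot touches nothing.
It fails at once if something pressed on the crossbar with more than 25 N (contact force between steel_crossbar and anything else above 25 N).
It fails at once if the plunger rammed onto its sleeve with more than 15 N (contact force between brass_sleeve and anything else above 15 N).
It fails at once if the thread spool was moved by more than 20 mm (distance of spool_mid from where it was at the start of the episode above 0.02 m).
It fails at once if the glue jar was moved by more than 20 mm (distance of gluejar_mid from where it was at the start of the episode above 0.02 m).
It fails at once if the wooden block was moved by more than 20 mm (distance of block_mid from where it was at the start of the episode above 0.02 m).
It also fails if it takes over 48 s, if anything falls off the work surface, if the arm or the gripper's body presses on something with over 40 N, if the wrist force passes 120 N, or if a joint passes its speed limit or range.

## Working session

There is one attempt and no reset: what is moved stays moved. The work goes in short steps, Python scripts to look and compute and a tool call to move; the robot and the scene stay as the last step left them, time stands still between calls to the robot, and variables do not carry over. Pictures are saved under pics/ and viewed, at most 10 in all, crops included, and the job is handed in when it is done.

Besides the shell and the picture viewer there is one more tool, called after "Request:" in YAML: its name, and indented under it one key for each argument. carry_out: Moves the arm, as the interface text tells. Its arguments: {"type":"object","properties":{"plan":{"type":"array"},"squeeze":{"type":"number"}},"required":["plan"]}

```bash
mkdir -p pics; ls
python3 - <<'E'
from plant import r
import cv2
s=r.get_state(); print(s)
for n in("top","scene"):
    print(n,r.camera_params(n)); cv2.imwrite(f"pics/{n}0.png",r.snapshot(n)[:,:,::-1])
print(r.camera_params("wrist"))
E
```

```text
pics
{'clock': 0.0, 'q': array([-1.24622648,  0.68997474, -0.19449311,  1.56630233,  0.15728389,
        0.90253342, -0.21508977]), 'qd': array([ 1.34610111e-03, -2.58460652e-03,  7.11838691e-05, -1.38314237e-03,
       -1.92450483e-04, -1.85128700e-04,  7.38524736e-04]), 'joint_torque': array([ 4.20690312e-04, -5.27565837e+01, -1.26712661e+00, -1.53427666e+01,
       -5.27697417e-02,  6.49065987e-03,  1.58971320e-04]), 'tool_pos': array([0.17904372, 0.59808215, 0.19932646]), 'eef_rot': array([ 1.44841875e-01,  9.89454392e-01, -9.12432846e-04, -6.39896302e-05]), 'contact_force': array([-0.39468922, -0.32488836, -0.8915901 ]), 'moment': array([0.00629847, 0.02659128, 0.01399071]), 'finger_force': 0.0, 'opening': 1.0003635345286963}
top {'fx': 474.37897629940954, 'fy': 474.37897629940954, 'cx': 281.06123881924304, 'cy': 212.36169046534664, 'distortion': array([-0.09187744,  0.        ,  0.        ,  0.        ,  0.        ]), 'position': array([0.43453311, 0.08082291, 0.8920335 ]), 'attitude': array([ 0.711576  , -0.69603036,  0.06904171, -0.06659263])}
scene {'fx': 462.0505034514113, 'fy': 462.0505034514113, 'cx': 283.7559444391901, 'cy': 206.44890449425978, 'distortion': array([-0.04826509,  0.        ,  0.        ,  0.        ,  0.        ]), 'position': array([0.87065301, 0.50712124, 0.72785681]), 'attitude': array([ 0.27455304,  0.90250676, -0.31515233, -0.10383252])}
{'fx': 310.67349370789475, 'fy': 310.67349370789475, 'cx': 277.60498685544223, 'cy': 208.34118483750706, 'distortion': array([-0.03744478,  0.        ,  0.        ,  0.        ,  0.        ]), 'hand_eye': array([[ 3.58172638e-04, -9.48283975e-01, -3.17423023e-01,
         8.19014928e-02],
       [ 9.99999394e-01,  6.70165054e-04, -8.73705876e-04,
        -9.15196846e-04],
       [ 1.04124710e-03, -3.17422517e-01,  9.48283640e-01,
        -1.84139805e-01],
       [ 0.00000000e+00,  0.00000000e+00,  0.00000000e+00,
         1.00000000e+00]])}
```

View pics/top0.png

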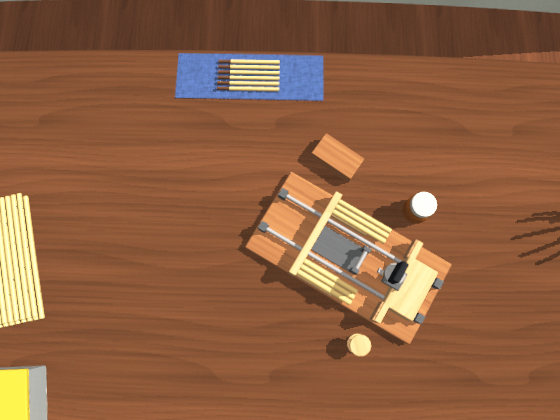

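View pics/scene0.png

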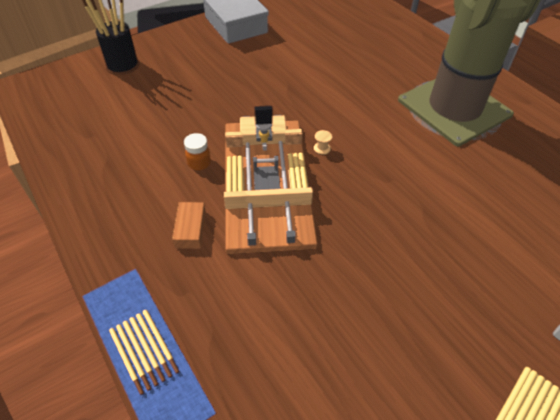

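The board lies diagonally in the top view, with corners near (291,173), (450,265), (410,343) and (248,245). The fin is near (398,272), the post and crossbar near (358,260), and the carriage at the lower right, so +y runs to the upper left. The jar is at (424,205), the spool at (359,345) and the block at (338,156).

Run:
```python
import cv2
a=cv2.imread("pics/top0.png")[168:350,240:460]
cv2.imwrite("pics/crop.png",cv2.resize(a,None,fx=3.2,fy=3.2,interpolation=cv2.INTER_CUBIC))
```

```text
(no output)
```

View pics/crop.png

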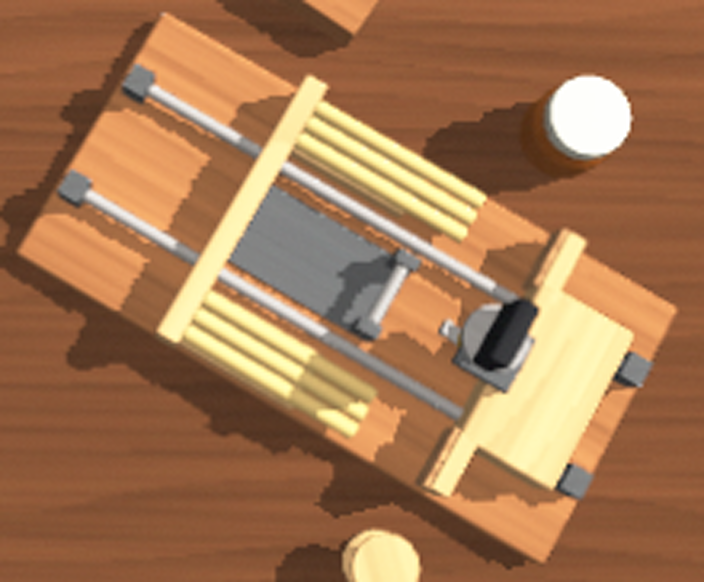

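The crop (3.2x, offset 240,168) shows board corners at (165,12), (677,310), (545,562) and (18,252). The crossbar centre is about (390,295), the fin top about (510,334) and the hook lip about (447,328).

```bash
cat > h.py <<'E'
import numpy as np, cv2
from scipy.spatial.transform import Rotation as R
from plant import r
def ray(c,px,pos=None,att=None):
    K=np.array([[c['fx'],0,c['cx']],[0,c['fy'],c['cy']],[0,0,1]])
    u=cv2.undistortPoints(np.array(px,float).reshape(-1,1,2),K,c['distortion']).reshape(-1,2)
    d=np.c_[u,np.ones(len(u))]
    return d
def onplane(px,z,name="top",state=None):
    c=r.camera_params(name); d=ray(c,px)
    if name=="wrist":
        T=np.eye(4);T[:3,:3]=R.from_quat(state['eef_rot']).as_matrix();T[:3,3]=state['tool_pos']
        T=T@c['hand_eye'];M=T[:3,:3];p=T[:3,3]
    else: M=R.from_quat(c['attitude']).as_matrix();p=c['position']
    d=d@M.T
    return p+d*((np.broadcast_to(z,len(d))-p[2])/d[:,2])[:,None]
E
python3 - <<'E'
from h import *
f=lambda l:np.array(l)/3.2+[240,168]
np.set_printoptions(precision=4,suppress=True)
b=onplane(f([(165,12),(677,310),(545,562),(18,252)]),.018)
print(b, [np.linalg.norm(b[i]-b[i-1]) for i in range(4)])
y1=b[0]-b[1];y2=b[3]-b[2];x1=b[0]-b[3];x2=b[1]-b[2]
for v in(y1,y2,x1,x2): print(np.degrees(np.arctan2(v[1],v[0])))
c=b.mean(0);print("centre",c)
Y=y1+y2;Y=Y/np.linalg.norm(Y);X=np.array([Y[1],-Y[0],0])
P=onplane(f([(510,334),(390,295),(447,328),(588,118),(381,560)]),[.14,.046,.053,.065,.04])
for n,p in zip("fin bar lip jar spool".split(),P): print(n,p,"board xy",(p-c)@X,(p-c)@Y)
s=r.get_state();print(R.from_quat(s['eef_rot']).as_matrix())
E
```

```text
[[ 0.684   0.0613  0.018 ]
 [ 0.512  -0.2405  0.018 ]
 [ 0.3681 -0.1592  0.018 ]
 [ 0.5382  0.1438  0.018 ]] [np.float64(0.16757740589141382), np.float64(0.3474002338738214), np.float64(0.16525155608159767), np.float64(0.34756834519017926)]
60.31271254334511
60.69621925111923
-29.51888818560971
-29.460929897244217
centre [ 0.5256 -0.0487  0.018 ]
fin [ 0.4879 -0.1103  0.14  ] board xy -0.002418466660134685 -0.07223064729814511
bar [ 0.5152 -0.0668  0.046 ] board xy -9.358668364247006e-05 -0.02092931772457317
lip [ 0.4968 -0.0972  0.053 ] board xy -0.0011175519400341896 -0.056440383901447934
jar [ 0.615  -0.1768  0.065 ] board xy 0.14086831761318983 -0.06750758575886996
spool [ 0.37   -0.0622  0.04  ] board xy -0.12880368007788365 -0.08839079466503529
[[-0.958   0.2866 -0.0003]
 [ 0.2866  0.958  -0.0016]
 [-0.0001 -0.0017 -1.    ]]
```

Request:
carry_out:
  plan:
    - {"rot": [0,0,0.1],"xyz": [-0.03,-0.025,-0.02],"grip": 0}
    - {"rot": [0,0,0.223],"xyz": [-0.065,-0.05,-0.02],"grip": 0}
    - {"rot": [0,0,0.223],"xyz": [-0.097,-0.077,-0.02],"grip": 0}
    - {"rot": [0,0,0.223],"xyz": [-0.13,-0.104,-0.02],"grip": 0}
    - {"rot": [0,0,0.223],"xyz": [-0.163,-0.131,-0.02],"grip": 0}
    - {"rot": [0,0,0.223],"xyz": [-0.196,-0.158,-0.02],"grip": 0}
    - {"rot": [0,0,0.223],"xyz": [-0.229,-0.185,-0.02],"grip": 0}
    - {"rot": [0,0,0.223],"xyz": [-0.262,-0.212,-0.02],"grip": 0}

```text
clock: 0.77
tool_pos: [0.3653, 0.3255, 0.22]
eef_rot: [0.254, 0.967, -0.0, -0.0]
contact_force: [0.4, 0.2, 0.5]
opening: 0.998
finger_force: 0.0
```

```bash
cat >> h.py <<'E'
def delta(target,ang=None):
    s=r.get_state();M=R.from_quat(s['eef_rot']).as_matrix()
    print(s['clock'],s['tool_pos'].round(4),"yang",np.degrees(np.arctan2(M[1,1],M[0,1])),"tilt",M[:2,2].round(4),"d",(M.T@(np.array(target)-s['tool_pos'])).round(4))
E
python3 -c "
from h import *
delta([.4885,-.111,.185])"
```

```text
0.7667 [0.3653 0.3255 0.22  ] yang 60.58565137886635 tilt [-0.0002 -0.0003] d [-0.3217 -0.3198  0.0351]
```

Request:
carry_out:
  plan:
    - {"rot": [0,0,0],"xyz": [-0.029,-0.029,0],"grip": 60}
    - {"rot": [0,0,0],"xyz": [-0.058,-0.058,0],"grip": 60}
    - {"rot": [0,0,0],"xyz": [-0.087,-0.087,0],"grip": 60}
    - {"rot": [0,0,0],"xyz": [-0.116,-0.116,0],"grip": 60}
    - {"rot": [0,0,0],"xyz": [-0.145,-0.145,0],"grip": 60}
    - {"rot": [0,0,0],"xyz": [-0.174,-0.174,0],"grip": 60}
    - {"rot": [0,0,0],"xyz": [-0.203,-0.203,0],"grip": 60}
    - {"rot": [0,0,0],"xyz": [-0.232,-0.232,0],"grip": 60}

```text
clock: 1.43
tool_pos: [0.4527, 0.0094, 0.22]
eef_rot: [0.254, 0.967, -0.0, -0.0]
contact_force: [0.9, -0.8, 0.6]
opening: 0.761
finger_force: 0.0
```

Request:
carry_out:
  plan:
    - {"rot": [0,0,0],"xyz": [-0.028,-0.028,0.01],"grip": 60}
    - {"rot": [0,0,0],"xyz": [-0.056,-0.056,0.02],"grip": 60}
    - {"rot": [0,0,0],"xyz": [-0.075,-0.075,0.03],"grip": 60}
    - {"rot": [0,0,0],"xyz": [-0.09,-0.088,0.035],"grip": 60}
    - {"rot": [0,0,0],"xyz": [-0.09,-0.088,0.035],"grip": 60}
    - {"rot": [0,0,0],"xyz": [-0.09,-0.088,0.035],"grip": 60}

```text
clock: 1.93
tool_pos: [0.4874, -0.1102, 0.1845]
eef_rot: [0.255, 0.967, 0.0, -0.001]
contact_force: [-0.6, 0.7, 0.5]
opening: 0.765
finger_force: 0.0
```

Run:
```python
from h import *
s=r.get_state();delta([.4885,-.111,.185])
cv2.imwrite("pics/w1.png",r.snapshot("wrist")[:,:,::-1])
print(s['opening'],s['contact_force'])
```

```text
1.9333 [ 0.4874 -0.1102  0.1845] yang 60.418122703366905 tilt [-0.0013  0.0004] d [-0.0013 -0.0002 -0.0005]
0.7646608538256925 [-0.57097309  0.6611292   0.54698781]
```

View pics/w1.png

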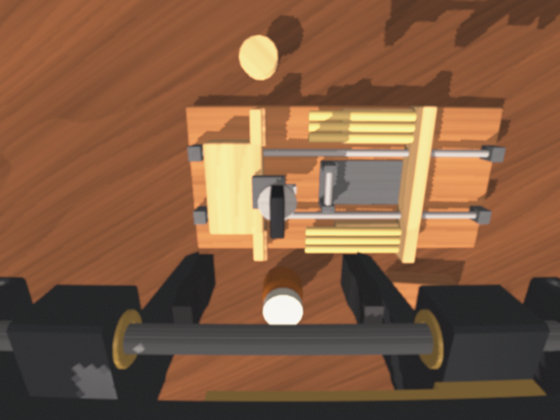

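The wrist view shows the fin at columns ~271–284, rows ~186–238. The crossbar is near column 328 and the finger tips are symmetric about column ~278. I'll enlarge it to get better numbers.

Run:
```python
import cv2
a=cv2.imread("pics/w1.png")[140:260,230:370]
cv2.imwrite("pics/w1c.png",cv2.resize(a,None,fx=5,fy=5,interpolation=cv2.INTER_CUBIC))
```

```text
(no output)
```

View pics/w1c.png

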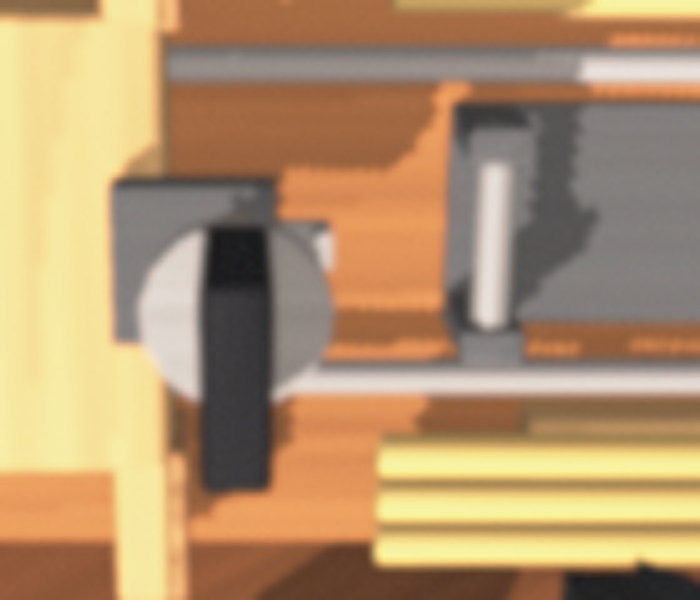

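Crop (5x, offset 230,140): the fin top spans (202,288)–(271,492), the bar centre is (492,245), the lip is about (324,248), and the bar's ends are at rows 160 and 328.

Run:
```python
from h import *
np.set_printoptions(precision=4,suppress=True)
s=r.get_state();M=R.from_quat(s['eef_rot']).as_matrix()
f=lambda l:np.array(l)/5+[230,140]
px=[(202,288),(272,290),(270,492),(203,492),(492,160),(492,328),(324,248),(236,310)]
P=onplane(f(px),[.14]*4+[.046]*2+[.053,.1],"wrist",s)
# board axes = -tool x, tool y (approx)
print("in tool xy:",((P-s['tool_pos'])@M)[:,:2])
print(P[:4].mean(0),P[4:6].mean(0)); v=P[3]-P[0]+P[2]-P[1];print(np.degrees(np.arctan2(v[1],v[0])))
```

```text
in tool xy: [[ 0.0137 -0.0064]
 [ 0.0134  0.0043]
 [-0.0205  0.0042]
 [-0.0205 -0.0065]
 [ 0.014   0.0527]
 [-0.0233  0.0546]
 [-0.0033  0.0171]
 [-0.0023 -0.0013]]
[ 0.4899 -0.1114  0.14  ] [ 0.5178 -0.0642  0.046 ]
-29.564218998595972
```

Request:
carry_out:
  plan:
    - {"rot": [0,0,0],"xyz": [-0.0035,-0.001,0.02],"grip": 110}
    - {"rot": [0,0,0],"xyz": [-0.0035,-0.001,0.045],"grip": 110}
    - {"rot": [0,0,0],"xyz": [-0.0035,-0.001,0.065],"grip": 110}
    - {"rot": [0,0,0],"xyz": [-0.0035,-0.001,0.075],"grip": 110}
    - {"rot": [0,0,0],"xyz": [-0.0035,-0.001,0.078],"grip": 110}
    - {"rot": [0,0,0],"xyz": [-0.0035,-0.001,0.078],"grip": 110}
    - {"rot": [0,0,0],"xyz": [-0.0035,-0.001,0.078],"grip": 110}
  squeeze: 15

```text
clock: 2.57
tool_pos: [0.4909, -0.1109, 0.1078]
eef_rot: [0.253, 0.967, 0.0, 0.0]
contact_force: [0.0, 0.1, 0.0]
opening: 0.572
finger_force: 0.0
```

Run:
```python
from h import *
delta([.4899,-.1114,.103]);s=r.get_state();print(s['opening'],s['contact_force'])
cv2.imwrite("pics/w2.png",r.snapshot("wrist")[:,:,::-1])
```

```text
2.5667 [ 0.4909 -0.1109  0.1078] yang 60.65962511939185 tilt [0.001  0.0004] d [ 0.0007 -0.0009  0.0048]
0.5719833711242136 [0.04385073 0.05911507 0.02325961]
```

View pics/w2.png

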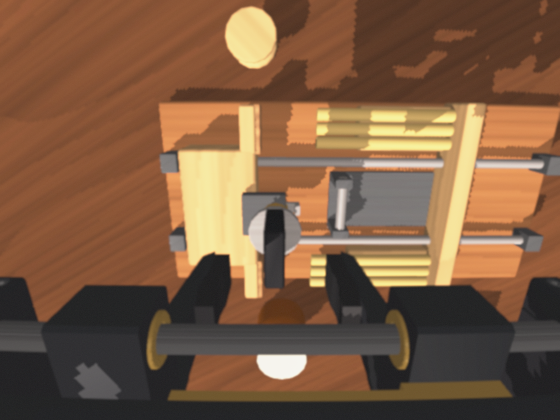

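The fin top spans about (265–285, 230–288), between the fingertips at columns ~222 and ~335. I'll check the fin's centre in tool axes.

Run:
```python
from h import *
s=r.get_state();M=R.from_quat(s['eef_rot']).as_matrix()
a=cv2.imread("pics/w2.png",0)
for row in(245,260,275): print(row,np.where(a[row,240:320]<70)[0][[0,-1]]+240)
print(a[205:300,275].tolist())
P=onplane([(275,230),(275,288)],[.14]*2,"wrist",s);print(((P-s['tool_pos'])@M).round(4))
```

```text
245 [265 284]
260 [264 283]
275 [265 283]
[92, 91, 92, 85, 59, 32, 28, 27, 28, 27, 28, 27, 26, 26, 29, 27, 29, 27, 26, 29, 28, 26, 28, 26, 29, 29, 30, 29, 30, 35, 38, 39, 41, 45, 54, 57, 59, 59, 59, 57, 58, 59, 58, 58, 58, 58, 57, 57, 58, 58, 56, 57, 57, 58, 57, 56, 57, 57, 57, 57, 57, 58, 58, 59, 58, 58, 60, 59, 60, 58, 60, 59, 60, 61, 60, 60, 60, 62, 61, 61, 62, 61, 63, 80, 94, 99, 99, 96, 89, 82, 77, 71, 68, 66, 63]
[[ 0.0187 -0.0022 -0.032 ]
 [-0.0169 -0.0023 -0.0319]]
```

Request:
carry_out:
  plan:
    - {"rot": [0,0,0],"xyz": [-0.001,-0.002,0.002],"grip": 150}
    - {"rot": [0,0,0],"xyz": [-0.001,-0.002,0.003],"grip": 170}
    - {"rot": [0,0,0],"xyz": [-0.001,-0.002,0.004],"grip": 180}
    - {"rot": [0,0,0],"xyz": [-0.001,-0.002,0.004],"grip": 180}
    - {"rot": [0,0,0],"xyz": [-0.001,-0.002,0.004],"grip": 180}
    - {"rot": [0,0,0],"xyz": [-0.001,-0.002,0.004],"grip": 180}

```text
clock: 3.12
tool_pos: [0.4903, -0.1142, 0.1031]
eef_rot: [0.254, 0.967, 0.0, 0.0]
contact_force: [-0.0, -0.6, 0.1]
opening: 0.293
finger_force: 0.0
```

Request:
carry_out:
  plan:
    - {"rot": [0,0,0],"xyz": [0,0,0.001],"grip": 180}
    - {"rot": [0,0,0],"xyz": [0,0,0.001],"grip": 180}
    - {"rot": [0,0,0],"xyz": [0,0,0.001],"grip": 180}
    - {"rot": [0,0,0],"xyz": [0,0,0.001],"grip": 180}

```text
clock: 3.45
tool_pos: [0.4903, -0.1142, 0.1021]
eef_rot: [0.254, 0.967, 0.0, -0.0]
contact_force: [0.1, 0.7, 1.1]
opening: 0.294
finger_force: 0.0
```

Request:
carry_out:
  plan:
    - {"rot": [0,0,0],"xyz": [0,0,0.0015],"grip": 180}
    - {"rot": [0,0,0],"xyz": [0,0,0.0015],"grip": 180}
    - {"rot": [0,0,0],"xyz": [0,0,0.0015],"grip": 180}
    - {"rot": [0,0,0],"xyz": [0,0,0.0015],"grip": 180}

```text
clock: 3.78
tool_pos: [0.4903, -0.1142, 0.1005]
eef_rot: [0.254, 0.967, 0.0, -0.0]
contact_force: [-1.1, 0.6, 0.2]
opening: 0.295
finger_force: 0.0
```

Request:
carry_out:
  plan:
    - {"rot": [0,0,0],"xyz": [0,0,0],"grip": 200}
    - {"rot": [0,0,0],"xyz": [0,0,0],"grip": 215}
    - {"rot": [0,0,0],"xyz": [0,0,0],"grip": 230}
    - {"rot": [0,0,0],"xyz": [0,0,0],"grip": 240}
    - {"rot": [0,0,0],"xyz": [0,0,0],"grip": 240}
    - {"rot": [0,0,0],"xyz": [0,0,0],"grip": 240}
  squeeze: 25

```text
clock: 4.28
tool_pos: [0.4908, -0.1136, 0.1006]
eef_rot: [0.254, 0.967, 0.0, 0.0]
contact_force: [0.7, 3.4, -0.7]
opening: 0.109
finger_force: 25.0
```

Request:
carry_out:
  plan:
    - {"rot": [0,0,0],"xyz": [0,0.001,0.002],"grip": 240}
    - {"rot": [0,0,0],"xyz": [0,0.001,0.004],"grip": 240}
    - {"rot": [0,0,0],"xyz": [0,0.001,0.006],"grip": 240}
    - {"rot": [0,0,0],"xyz": [0,0.001,0.007],"grip": 240}
    - {"rot": [0,0,0],"xyz": [0,0.001,0.007],"grip": 240}
    - {"rot": [0,0,0],"xyz": [0,0.001,0.007],"grip": 240}
  squeeze: 35

```text
clock: 4.78
tool_pos: [0.4905, -0.1147, 0.0939]
eef_rot: [0.255, 0.967, -0.001, 0.0]
contact_force: [-0.8, -0.7, 7.4]
opening: 0.059
finger_force: 3.5
```

Run:
```python
from h import *
s=r.get_state();print(s['opening'],s['finger_force'],s['contact_force'],s['moment'])
a=r.snapshot("wrist")[:,:,::-1]
cv2.imwrite("pics/w3.png",cv2.resize(a[150:350,140:420],None,fx=2.8,fy=2.8,interpolation=cv2.INTER_CUBIC))
```

```text
0.05926529224949869 3.470888938754797 [-0.82784873 -0.65653028  7.41417178] [-0.2138318   0.22052552 -0.02711667]
```

View pics/w3.png

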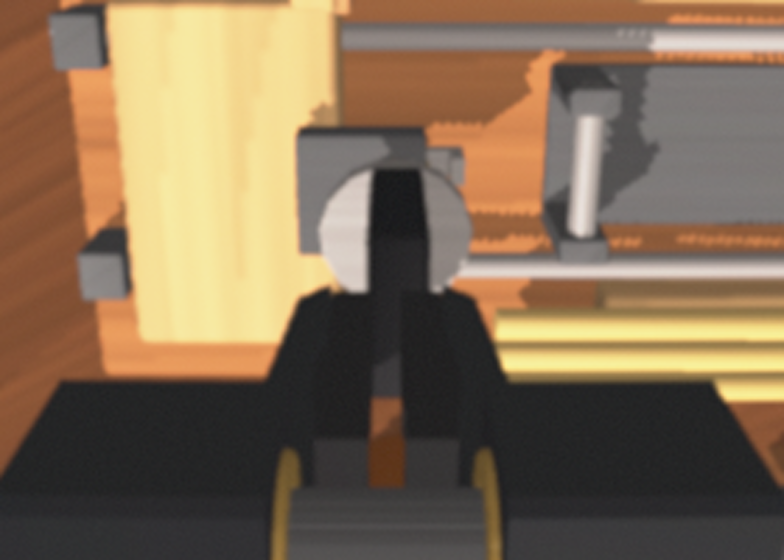

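The fin is still between the fingers, with the left pad edge at crop x≈370, the right at ≈404 and the fin at 370–430. So the fingers closed to the commanded position and sit skewed. I'll ease the closure to get a clean grip.

Request:
carry_out:
  plan:
    - {"rot": [0,0,0],"xyz": [0,0,0],"grip": 215}
    - {"rot": [0,0,0],"xyz": [0,0,0],"grip": 215}
    - {"rot": [0,0,0],"xyz": [0,0,0],"grip": 215}
    - {"rot": [0,0,0],"xyz": [0,0,0],"grip": 215}
  squeeze: 20

```text
clock: 5.17
tool_pos: [0.4903, -0.115, 0.0939]
eef_rot: [0.255, 0.967, -0.001, -0.0]
contact_force: [-1.4, -1.3, 7.0]
opening: 0.156
finger_force: 3.5
```

Run:
```python
from h import *
s=r.get_state()
a=r.snapshot("scene")[:,:,::-1]
c=r.camera_params("scene");M=R.from_quat(c['attitude']).as_matrix()
K=np.array([[c['fx'],0,c['cx']],[0,c['fy'],c['cy']],[0,0,1]])
p=cv2.projectPoints(np.array([s['tool_pos'],s['tool_pos']+[0,0,.039],s['tool_pos']+[0,0,.064]]),cv2.Rodrigues(M.T)[0],-M.T@c['position'],K,c['distortion'])[0].reshape(-1,2)
print(p,(p-[200,60])*6)
cv2.imwrite("pics/s2.png",cv2.resize(a[60:160,200:330],None,fx=6,fy=6,interpolation=cv2.INTER_CUBIC))
```

```text
[[262.70578498 123.1181918 ]
 [262.30400529 108.17763428]
 [262.03372765  98.08615201]] [[376.23470988 378.70915078]
 [373.82403173 289.06580566]
 [372.20236591 228.51691204]]
```

View pics/s2.png

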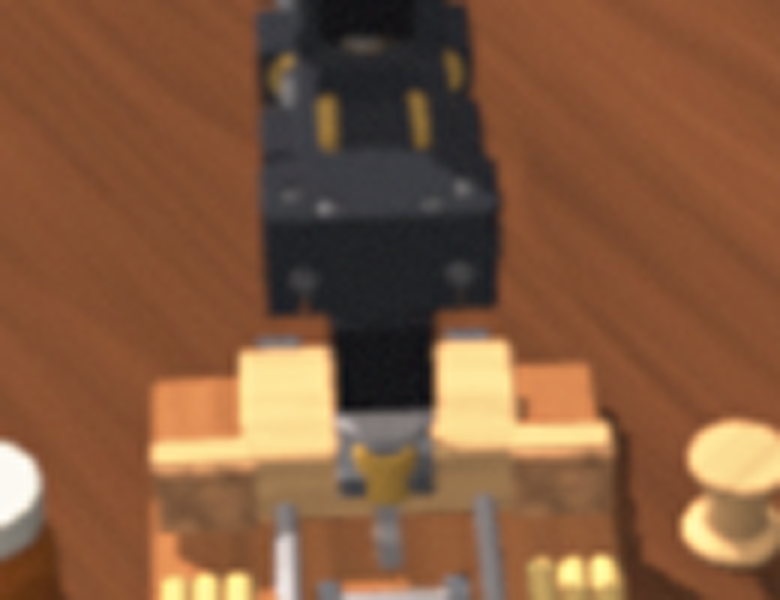

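The scene crop shows a dark fin and fingers down to the cap at about (385,410), but black on black doesn't show how deep the tips reach. I'll get the fingertip depth numerically from the known openings in w1 and w2.

Run:
```python
import cv2,numpy as np
for n in("w1","w2"):
    g=cv2.imread(f"pics/{n}.png",0).astype(int)
    for row in(256,260,266,272,280):
        d=g[row]<62
        e=np.where(np.diff(d.astype(int)))[0]; print(n,row,e[(e>150)&(e<400)].tolist())
g=cv2.imread("pics/s2.png",0)
print(cv2.resize(g,None,fx=1/6,fy=1/6,interpolation=cv2.INTER_AREA)[48:72:2,52:76])
```

```text
w1 256 [185, 212, 342, 369]
w1 260 [181, 213, 342, 372]
w1 266 [177, 213, 341, 378]
w1 272 [172, 214, 341, 382]
w1 280 [165, 214, 340, 390]
w2 256 [205, 228, 263, 266, 269, 283, 326, 352]
w2 260 [200, 228, 263, 266, 269, 283, 326, 354]
w2 266 [196, 228, 263, 266, 268, 283, 325, 358]
w2 272 [191, 229, 264, 283, 326, 362]
w2 280 [185, 230, 263, 278, 279, 283, 325, 368]
[[ 43  35  34  32  33  35  34  33  33  34  34  34  33  33  34  33  34  34
   34  33  33  33  33  36]
 [ 36  33  33  32  34  32  34  33  33  33  34  35  35  34  35  33  33  33
   34  34  32  35  36  39]
 [ 63  61  51  40  35  34  32  32  34  35  35  33  32  31  32  31  30  30
   30  33  49  69  78  80]
 [ 92  88  72  51  38  34  33  33  32  28  29  29  29  28  29  28  25  26
   26  32  53  78  93  95]
 [ 94  90  73  45  25  21  21  22  22  21  22  20  20  23  22  21  22  21
   19  31  65 109 137 148]
 [204 197 158  93  39  21  20  22  21  22  22  22  19  23  22  22  22  18
   21  53 128 195 220 224]
 [226 224 196 127  54  23  21  21  23  22  22  20  24  21  20  21  19  19
   21  46 124 202 226 226]
 [229 228 205 138  60  21  21  24  21  21  22  22  23  22  20  20  22  24
   21  40 122 206 230 230]
 [229 228 208 143  63  23  19  22  22  21  21  22  22  24  22  22  22  19
   20  40 119 203 227 229]
 [222 224 213 156  71  22  18  21  21  20  20  22  22  21  20  19  20  23
   18  36 109 190 216 218]
 [226 227 221 174 101  65  60  60  61  63  66  67  68  68  70  70  75  78
   77  92 150 204 220 219]
 [221 222 219 200 181 173 155 135 124 124 124 124 122 125 126 126 126 122
  115 129 181 216 225 224]]
```

Run:
```python
from h import *
s=r.get_state();T=R.from_quat(s['eef_rot']).as_matrix()
c=r.camera_params("scene");M=R.from_quat(c['attitude']).as_matrix()
K=np.array([[c['fx'],0,c['cx']],[0,c['fy'],c['cy']],[0,0,1]])
for z in(-.044,-.064,-.084,-.104,-.124):
  pts=s['tool_pos']+np.array([[.0375,.0935,z],[-.0375,.0935,z],[.009,.005,z],[-.009,.005,z]])@T.T
  p=cv2.projectPoints(pts,cv2.Rodrigues(M.T)[0],-M.T@c['position'],K,c['distortion'])[0].reshape(-1,2)
  print(z,((p-[200,60])*6).round().tolist())
print(s['moment'],s['joint_torque'])
```

```text
-0.044 [[509.0, 466.0], [268.0, 477.0], [402.0, 286.0], [347.0, 288.0]]
-0.064 [[511.0, 417.0], [264.0, 428.0], [401.0, 237.0], [345.0, 240.0]]
-0.084 [[512.0, 367.0], [261.0, 378.0], [400.0, 187.0], [343.0, 189.0]]
-0.104 [[513.0, 315.0], [257.0, 325.0], [399.0, 135.0], [342.0, 137.0]]
-0.124 [[514.0, 261.0], [254.0, 271.0], [398.0, 81.0], [340.0, 83.0]]
[-0.35952647  0.21049385  0.05122465] [-1.04610577e+00 -4.27200723e+01 -1.24025669e+00 -7.50178188e+00
 -2.30070502e-01 -3.35976351e-01 -1.11971574e-02]
```

Two independent checks, gap scale and pad width, both say the visible fingertips end about 40 mm behind the stated TCP. That would mean I'm pressing on top of the fin, not on the cap. To test it, I'll lift, open, recentre by 2.5 mm, and probe down with the fingers clear of the fin.

Request:
carry_out:
  plan:
    - {"rot": [0,0,0],"xyz": [0,0,-0.004],"grip": 215}
    - {"rot": [0,0,0],"xyz": [0,0,-0.009],"grip": 215}
    - {"rot": [0,0,0],"xyz": [0,0,-0.014],"grip": 200}
    - {"rot": [0,0,0],"xyz": [0,0.0025,-0.014],"grip": 160}
    - {"rot": [0,0,0],"xyz": [0,0.0025,-0.014],"grip": 160}
    - {"rot": [0,0,0],"xyz": [0,0.0025,-0.014],"grip": 160}

```text
clock: 5.72
tool_pos: [0.492, -0.1107, 0.1074]
eef_rot: [0.254, 0.967, 0.0, -0.0]
contact_force: [-0.8, 0.6, 0.1]
opening: 0.371
finger_force: 0.0
```

Request:
carry_out:
  plan:
    - {"rot": [0,0,0],"xyz": [0,0,0.004],"grip": 160}
    - {"rot": [0,0,0],"xyz": [0,0,0.008],"grip": 160}
    - {"rot": [0,0,0],"xyz": [0,0,0.01],"grip": 160}
    - {"rot": [0,0,0],"xyz": [0,0,0.01],"grip": 160}
    - {"rot": [0,0,0],"xyz": [0,0,0.01],"grip": 160}

```text
clock: 6.13
tool_pos: [0.4918, -0.1111, 0.0972]
eef_rot: [0.254, 0.967, -0.0, -0.0]
contact_force: [-0.1, 0.8, 0.3]
opening: 0.372
finger_force: 0.0
```

Request:
carry_out:
  plan:
    - {"rot": [0,0,0],"xyz": [0,0,0.002],"grip": 175}
    - {"rot": [0,0,0],"xyz": [0,0,0.004],"grip": 175}
    - {"rot": [0,0,0],"xyz": [0,0,0.006],"grip": 175}
    - {"rot": [0,0,0],"xyz": [0,0,0.006],"grip": 175}
    - {"rot": [0,0,0],"xyz": [0,0,0.006],"grip": 175}

```text
clock: 6.55
tool_pos: [0.4919, -0.1112, 0.0915]
eef_rot: [0.254, 0.967, 0.0, -0.0]
contact_force: [-0.3, -0.9, -0.2]
opening: 0.313
finger_force: 0.0
```

No contact at 0.0915, so the offset is real: the true tips are about 39 mm above the stated TCP. I'll keep descending in guarded steps.

Request:
carry_out:
  plan:
    - {"rot": [0,0,0],"xyz": [0,0,0.004],"grip": 175}
    - {"rot": [0,0,0],"xyz": [0,0,0.008],"grip": 175}
    - {"rot": [0,0,0],"xyz": [0,0,0.012],"grip": 175}
    - {"rot": [0,0,0],"xyz": [0,0,0.012],"grip": 175}
    - {"rot": [0,0,0],"xyz": [0,0,0.012],"grip": 175}

```text
clock: 6.97
tool_pos: [0.4917, -0.1111, 0.0792]
eef_rot: [0.254, 0.967, -0.0, -0.0]
contact_force: [0.1, -0.8, 0.2]
opening: 0.311
finger_force: 0.0
```

Request:
carry_out:
  plan:
    - {"rot": [0,0,0],"xyz": [0,0,0.003],"grip": 175}
    - {"rot": [0,0,0],"xyz": [0,0,0.006],"grip": 175}
    - {"rot": [0,0,0],"xyz": [0,0,0.009],"grip": 175}
    - {"rot": [0,0,0],"xyz": [0,0,0.009],"grip": 175}
    - {"rot": [0,0,0],"xyz": [0,0,0.009],"grip": 175}

```text
clock: 7.38
tool_pos: [0.4919, -0.1112, 0.0704]
eef_rot: [0.254, 0.967, -0.0, -0.0]
contact_force: [0.1, 0.6, 0.9]
opening: 0.31
finger_force: 0.0
```

Request:
carry_out:
  plan:
    - {"rot": [0,0,0],"xyz": [0,0,0.002],"grip": 175}
    - {"rot": [0,0,0],"xyz": [0,0,0.004],"grip": 175}
    - {"rot": [0,0,0],"xyz": [0,0,0.006],"grip": 175}
    - {"rot": [0,0,0],"xyz": [0,0,0.006],"grip": 175}
    - {"rot": [0,0,0],"xyz": [0,0,0.006],"grip": 175}

```text
clock: 7.8
tool_pos: [0.4919, -0.1112, 0.0645]
eef_rot: [0.254, 0.967, 0.0, -0.0]
contact_force: [-0.9, 0.2, 0.4]
opening: 0.314
finger_force: 0.0
```

Request:
carry_out:
  plan:
    - {"rot": [0,0,0],"xyz": [0,0,0.001],"grip": 175}
    - {"rot": [0,0,0],"xyz": [0,0,0.002],"grip": 175}
    - {"rot": [0,0,0],"xyz": [0,0,0.002],"grip": 175}
    - {"rot": [0,0,0],"xyz": [0,0,0.002],"grip": 175}

```text
clock: 8.13
tool_pos: [0.492, -0.1112, 0.0625]
eef_rot: [0.254, 0.967, 0.0, -0.0]
contact_force: [1.0, 0.6, 0.7]
opening: 0.318
finger_force: 0.0
```

Request:
carry_out:
  plan:
    - {"rot": [0,0,0],"xyz": [0,0,0],"grip": 200}
    - {"rot": [0,0,0],"xyz": [0,0,0],"grip": 220}
    - {"rot": [0,0,0],"xyz": [0,0,0],"grip": 240}
    - {"rot": [0,0,0],"xyz": [0,0,0],"grip": 240}
    - {"rot": [0,0,0],"xyz": [0,0,0],"grip": 240}
    - {"rot": [0,0,0],"xyz": [0,0,0],"grip": 240}
  squeeze: 25

```text
clock: 8.63
tool_pos: [0.4917, -0.1117, 0.0626]
eef_rot: [0.254, 0.967, -0.0, -0.0]
contact_force: [-1.0, -1.7, 1.0]
opening: 0.136
finger_force: 25.0
```

The opening is now 12.0 mm, which matches the fin's thickness, so this is a true grasp. Next I press in stages.

Request:
carry_out:
  plan:
    - {"rot": [0,0,0],"xyz": [0,0,0],"grip": 240}
    - {"rot": [0,0,0],"xyz": [0,0,0.002],"grip": 240}
    - {"rot": [0,0,0],"xyz": [0,0,0.004],"grip": 240}
    - {"rot": [0,0,0],"xyz": [0,0,0.006],"grip": 240}
    - {"rot": [0,0,0],"xyz": [0,0,0.008],"grip": 240}
    - {"rot": [0,0,0],"xyz": [0,0,0.008],"grip": 240}
    - {"rot": [0,0,0],"xyz": [0,0,0.008],"grip": 240}
  squeeze: 40

```text
clock: 9.22
tool_pos: [0.4921, -0.1112, 0.0547]
eef_rot: [0.254, 0.967, 0.0, 0.0]
contact_force: [-1.6, -2.6, 6.7]
opening: 0.131
finger_force: 40.0
```

Request:
carry_out:
  plan:
    - {"rot": [0,0,0],"xyz": [0,0,0.002],"grip": 240}
    - {"rot": [0,0,0],"xyz": [0,0,0.004],"grip": 240}
    - {"rot": [0,0,0],"xyz": [0,0,0.006],"grip": 240}
    - {"rot": [0,0,0],"xyz": [0,0,0.006],"grip": 240}
    - {"rot": [0,0,0],"xyz": [0,0,0.006],"grip": 240}
    - {"rot": [0,0,0],"xyz": [0,0,0.006],"grip": 240}

```text
clock: 9.72
tool_pos: [0.4922, -0.1111, 0.0491]
eef_rot: [0.254, 0.967, 0.0, 0.0]
contact_force: [-3.2, -1.5, 9.9]
opening: 0.137
finger_force: 40.0
```

Run:
```python
from h import *
delta([.4921,-.1112,.0487]);s=r.get_state();print(s['contact_force'],s['moment'],s['finger_force'],s['opening'])
```

```text
9.7167 [ 0.4922 -0.1111  0.0491] yang 60.565318766567124 tilt [ 0.0005 -0.0001] d [ 0.     -0.0001  0.0004]
[-3.18628689 -1.53960042  9.88812468] [-0.31478215  0.51800352 -0.02606835] 40.00239623710513 0.1368720281040662
```

Request:
carry_out:
  plan:
    - {"rot": [0,0,0],"xyz": [0,0.002,0.001],"grip": 240}
    - {"rot": [0,0,0],"xyz": [0,0.007,0.001],"grip": 240}
    - {"rot": [0,0,0],"xyz": [0,0.013,0.001],"grip": 240}
    - {"rot": [0,0,0],"xyz": [0,0.019,0.001],"grip": 240}
    - {"rot": [0,0,0],"xyz": [0,0.025,0.001],"grip": 240}
    - {"rot": [0,0,0],"xyz": [0,0.031,0.001],"grip": 240}
    - {"rot": [0,0,0],"xyz": [0,0.035,0.001],"grip": 240}
    - {"rot": [0,0,0],"xyz": [0,0.036,0.001],"grip": 240}

```text
clock: 10.38
tool_pos: [0.5103, -0.0793, 0.0482]
eef_rot: [0.254, 0.967, 0.0, 0.0]
contact_force: [-1.7, -2.3, 11.0]
opening: 0.129
finger_force: 40.0
```

```bash
cat > st.py <<'E'
from h import *
s=r.get_state();M=R.from_quat(s['eef_rot']).as_matrix()
p=s['tool_pos']-np.array([.4922,-.1111,.0491]);Y=np.array([.4915,.8709,0])
print(s['clock'],"travel",(p@Y).round(4),"dz",p[2].round(4),"Ftool",(M.T@s['contact_force']).round(1),s['moment'].round(2),s['finger_force'],s['opening'])
E
python3 st.py
```

```text
10.3833 travel 0.0366 dz -0.0009 Ftool [  0.3  -2.9 -11. ] [-0.54  0.54 -0.03] 40.002481397241354 0.12918763051778864
```

Request:
carry_out:
  plan:
    - {"rot": [0,0,0],"xyz": [0,0.0015,0],"grip": 240}
    - {"rot": [0,0,0],"xyz": [0,0.003,0],"grip": 240}
    - {"rot": [0,0,0],"xyz": [0,0.0045,0],"grip": 240}
    - {"rot": [0,0,0],"xyz": [0,0.006,0],"grip": 240}
    - {"rot": [0,0,0],"xyz": [0,0.006,0],"grip": 240}

```text
clock: 10.8
tool_pos: [0.5129, -0.0747, 0.0482]
eef_rot: [0.254, 0.967, -0.0, 0.0]
contact_force: [-2.6, -1.0, 11.2]
opening: 0.133
finger_force: 40.0
```

Request:
carry_out:
  plan:
    - {"rot": [0,0,0],"xyz": [0,0.0005,0],"grip": 240}
    - {"rot": [0,0,0],"xyz": [0,0.001,0],"grip": 240}
    - {"rot": [0,0,0],"xyz": [0,0.0015,0],"grip": 240}
    - {"rot": [0,0,0],"xyz": [0,0.0015,0],"grip": 240}

```text
clock: 11.13
tool_pos: [0.5134, -0.0737, 0.0482]
eef_rot: [0.254, 0.967, -0.0, 0.0]
contact_force: [-3.4, -1.8, 11.5]
opening: 0.134
finger_force: 40.0
```

```bash
python3 st.py
```

```text
11.1333 travel 0.043 dz -0.0009 Ftool [  2.   -3.2 -11.5] [-0.53  0.56 -0.06] 40.002516098320484 0.1335254179493284
```

Request:
carry_out:
  plan:
    - {"rot": [0,0,0],"xyz": [0,0.0004,0],"grip": 240}
    - {"rot": [0,0,0],"xyz": [0,0.0008,0],"grip": 240}
    - {"rot": [0,0,0],"xyz": [0,0.0012,0],"grip": 240}
    - {"rot": [0,0,0],"xyz": [0,0.0012,0],"grip": 240}

```text
clock: 11.47
tool_pos: [0.514, -0.0727, 0.0482]
eef_rot: [0.254, 0.967, -0.0, 0.0]
contact_force: [-2.2, -2.5, 11.1]
opening: 0.13
finger_force: 40.0
```

Request:
carry_out:
  plan:
    - {"rot": [0,0,0],"xyz": [0,0.0003,0],"grip": 240}
    - {"rot": [0,0,0],"xyz": [0,0.0006,0],"grip": 240}
    - {"rot": [0,0,0],"xyz": [0,0.0009,0],"grip": 240}
    - {"rot": [0,0,0],"xyz": [0,0.0009,0],"grip": 240}

```text
clock: 11.8
tool_pos: [0.5144, -0.0719, 0.0482]
eef_rot: [0.254, 0.967, -0.0, 0.0]
contact_force: [-2.6, -2.5, 10.7]
opening: 0.135
finger_force: 40.0
```

```bash
python3 st.py
```

```text
11.8 travel 0.045 dz -0.0009 Ftool [  1.   -3.4 -10.7] [-0.57  0.6  -0.11] 40.00236405059695 0.13536633119343375
```

Request:
carry_out:
  plan:
    - {"rot": [0,0,0],"xyz": [0,0.0003,0],"grip": 240}
    - {"rot": [0,0,0],"xyz": [0,0.0006,0],"grip": 240}
    - {"rot": [0,0,0],"xyz": [0,0.0008,0],"grip": 240}
    - {"rot": [0,0,0],"xyz": [0,0.0008,0],"grip": 240}

```text
clock: 12.13
tool_pos: [0.5147, -0.0714, 0.0482]
eef_rot: [0.254, 0.967, -0.0, 0.0]
contact_force: [-3.3, -2.6, 10.9]
opening: 0.133
finger_force: 40.0
```

Request:
carry_out:
  plan:
    - {"rot": [0,0,0],"xyz": [0,0.0003,0],"grip": 240}
    - {"rot": [0,0,0],"xyz": [0,0.0006,0],"grip": 240}
    - {"rot": [0,0,0],"xyz": [0,0.0008,0],"grip": 240}
    - {"rot": [0,0,0],"xyz": [0,0.0008,0],"grip": 240}

```text
clock: 12.47
tool_pos: [0.5147, -0.0714, 0.0482]
eef_rot: [0.255, 0.967, -0.001, -0.0]
contact_force: [-2.6, -3.6, 11.2]
opening: 0.137
finger_force: 40.0
```

```bash
python3 st.py
```

```text
12.4667 travel 0.0457 dz -0.0009 Ftool [  0.4  -4.5 -11.1] [-0.75  0.67 -0.05] 40.00248790718615 0.13680822345700286
```

Request:
carry_out:
  plan:
    - {"rot": [0,0,0],"xyz": [0,0.0004,0],"grip": 240}
    - {"rot": [0,0,0],"xyz": [0,0.0008,0],"grip": 240}
    - {"rot": [0,0,0],"xyz": [0,0.0008,0],"grip": 240}
    - {"rot": [0,0,0],"xyz": [0,0.0008,0],"grip": 240}

```text
clock: 12.8
tool_pos: [0.5147, -0.0714, 0.0482]
eef_rot: [0.255, 0.967, -0.001, -0.0]
contact_force: [-2.8, -4.6, 11.2]
opening: 0.127
finger_force: 40.0
```

```bash
python3 st.py
```

```text
12.8 travel 0.0457 dz -0.0009 Ftool [  0.2  -5.4 -11.2] [-1.02  0.75  0.01] 40.00253143720329 0.12726425380773992
```

The TCP has stopped at 45.7 mm travel while the y force and moment keep rising, so the stem is on the bar. I'll back off slightly and raise the hook gently, still holding the fin.

Request:
carry_out:
  plan:
    - {"rot": [0,0,0],"xyz": [0,-0.0015,0],"grip": 240}
    - {"rot": [0,0,0],"xyz": [0,-0.003,0],"grip": 240}
    - {"rot": [0,0,0],"xyz": [0,-0.003,0],"grip": 240}
    - {"rot": [0,0,0],"xyz": [0,-0.003,0],"grip": 240}

```text
clock: 13.13
tool_pos: [0.514, -0.0726, 0.0483]
eef_rot: [0.254, 0.967, -0.0, 0.0]
contact_force: [-3.1, -3.0, 11.4]
opening: 0.132
finger_force: 40.0
```

```bash
python3 st.py
```

```text
13.1333 travel 0.0442 dz -0.0008 Ftool [  1.2  -4.1 -11.4] [-0.51  0.57 -0.01] 40.00242738984525 0.13170386240979376
```

Request:
carry_out:
  plan:
    - {"rot": [0,0,0],"xyz": [0,-0.0005,-0.002],"grip": 240}
    - {"rot": [0,0,0],"xyz": [0,-0.0005,-0.004],"grip": 240}
    - {"rot": [0,0,0],"xyz": [0,-0.0005,-0.006],"grip": 240}
    - {"rot": [0,0,0],"xyz": [0,-0.0005,-0.008],"grip": 240}
    - {"rot": [0,0,0],"xyz": [0,-0.0005,-0.0085],"grip": 240}
    - {"rot": [0,0,0],"xyz": [0,-0.0005,-0.0085],"grip": 240}

```text
clock: 13.63
tool_pos: [0.5138, -0.0729, 0.0565]
eef_rot: [0.254, 0.967, -0.0, 0.0]
contact_force: [-2.1, -2.1, 5.9]
opening: 0.136
finger_force: 40.0
```

```bash
python3 st.py
```

```text
13.6333 travel 0.0439 dz 0.0074 Ftool [ 0.8 -2.9 -5.9] [-0.56  0.41 -0.07] 40.00145592726767 0.13557098905425913
```

Request:
carry_out:
  plan:
    - {"rot": [0,0,0],"xyz": [0,-0.001,-0.0005],"grip": 240}
    - {"rot": [0,0,0],"xyz": [0,-0.002,-0.001],"grip": 240}
    - {"rot": [0,0,0],"xyz": [0,-0.003,-0.001],"grip": 240}
    - {"rot": [0,0,0],"xyz": [0,-0.004,-0.001],"grip": 240}
    - {"rot": [0,0,0],"xyz": [0,-0.004,-0.001],"grip": 240}
    - {"rot": [0,0,0],"xyz": [0,-0.004,-0.001],"grip": 240}

```text
clock: 14.13
tool_pos: [0.5122, -0.0758, 0.0573]
eef_rot: [0.254, 0.967, 0.0, 0.0]
contact_force: [-2.1, -2.7, 6.7]
opening: 0.132
finger_force: 40.0
```

```bash
python3 st.py
```

```text
14.1333 travel 0.0405 dz 0.0082 Ftool [ 0.5 -3.3 -6.7] [-0.38  0.3  -0.01] 40.001327600330114 0.13179844418936779
```

Request:
carry_out:
  plan:
    - {"rot": [0,0,0],"xyz": [0,-0.0005,0],"grip": 240}
    - {"rot": [0,0,0],"xyz": [0,-0.001,0],"grip": 240}
    - {"rot": [0,0,0],"xyz": [0,-0.0015,0],"grip": 240}
    - {"rot": [0,0,0],"xyz": [0,-0.0015,0],"grip": 240}

```text
clock: 14.47
tool_pos: [0.5121, -0.0759, 0.0573]
eef_rot: [0.254, 0.967, 0.001, 0.001]
contact_force: [0.5, 0.9, 5.4]
opening: 0.135
finger_force: 40.0
```

```bash
python3 st.py
```

```text
14.4667 travel 0.0404 dz 0.0082 Ftool [ 0.1  1.1 -5.4] [ 0.16  0.12 -0.08] 40.0010768417269 0.1351714902494974
```

The y force flipped sign with no further motion, so the lip has caught the bar. Now I release.

Request:
carry_out:
  plan:
    - {"rot": [0,0,0],"xyz": [0,0.0012,0],"grip": 240}
    - {"rot": [0,0,0],"xyz": [0,0.0012,0],"grip": 225}
    - {"rot": [0,0,0],"xyz": [0,0.0012,0],"grip": 210}
    - {"rot": [0,0,0],"xyz": [0,0.0012,0],"grip": 190}
    - {"rot": [0,0,0],"xyz": [0,0.0012,0],"grip": 170}
    - {"rot": [0,0,0],"xyz": [0,0.0012,-0.003],"grip": 170}
    - {"rot": [0,0,0],"xyz": [0,0.0012,-0.008],"grip": 170}
    - {"rot": [0,0,0],"xyz": [0,0.0012,-0.012],"grip": 170}

```text
clock: 15.13
tool_pos: [0.5109, -0.0769, 0.0691]
eef_rot: [0.254, 0.967, -0.001, -0.001]
contact_force: [-0.3, -0.2, -0.9]
opening: 0.332
finger_force: 0.0
```

```bash
python3 st.py
```

```text
15.1333 travel 0.039 dz 0.02 Ftool [ 0.1 -0.3  0.9] [ 0.01  0.04 -0.01] 0.0 0.3318620443600735
```

Free of contact. I'll retreat straight up well above the fin.

Request:
carry_out:
  plan:
    - {"rot": [0,0,0],"xyz": [0,0,-0.01],"grip": 165}
    - {"rot": [0,0,0],"xyz": [0,0,-0.03],"grip": 160}
    - {"rot": [0,0,0],"xyz": [0,0,-0.06],"grip": 150}
    - {"rot": [0,0,0],"xyz": [0,0,-0.09],"grip": 150}
    - {"rot": [0,0,0],"xyz": [0,0,-0.11],"grip": 150}
    - {"rot": [0,0,0],"xyz": [0,0,-0.11],"grip": 150}
    - {"rot": [0,0,0],"xyz": [0,0,-0.11],"grip": 150}

```text
clock: 15.72
tool_pos: [0.5123, -0.0766, 0.1805]
eef_rot: [0.254, 0.967, 0.0, 0.001]
contact_force: [0.5, 0.7, -0.4]
opening: 0.41
finger_force: 0.0
```

Run:
```python
from h import *
exec(open("st.py").read())
a=r.snapshot("wrist")[:,:,::-1]
cv2.imwrite("pics/w4.png",cv2.resize(a[120:280,180:380],None,fx=3.5,fy=3.5,interpolation=cv2.INTER_CUBIC))
```

```text
15.7167 travel 0.0399 dz 0.1314 Ftool [-0.   0.9  0.4] [0.02 0.05 0.05] 0.0 0.40978409090171947
```

View pics/w4.png

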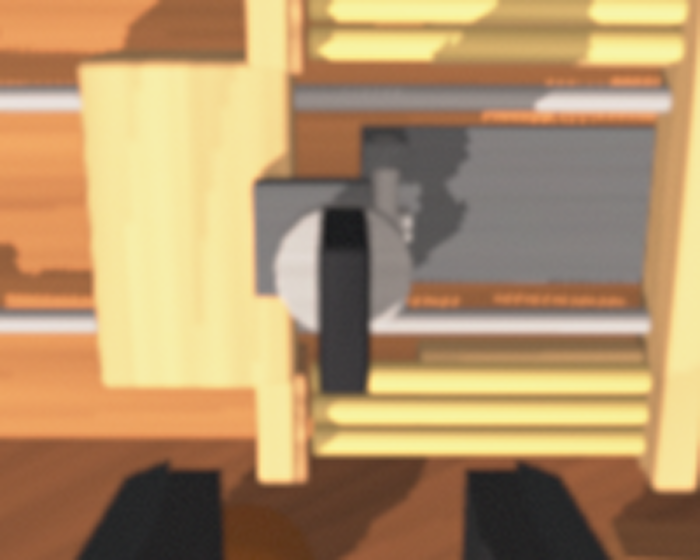

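The carriage is still at the bar. The bar is at about (388,190), with the lip just past it at about (407,225), and the fin at (345,300) is free between the open fingers. The clamp is hooked, so I'm handing in.

```bash
python3 -c "
from plant import r
print(r.finish_job())"
```

```text
the job is handed in; nothing more can be done
None
```

The end-clamp is hooked on the crossbar and released, and I handed the job in at about 16 s on the robot's clock; no verdict came back, but the last picture shows the lip past the bar and the gripper clear.

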